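Sound-check a small keyboard

TASK

Sound-check the small 25-key keyboard on the desk; you are at the player's side, so left is your own left. With closed fingers press its round green power button right in and let it go, then play the left-hand one of its two groups of three black keys, one note at a time from left to right, each key fully down but not hammered and let up before the next. Keep the third one held fully down to hear how the note sustains and finish like that, still holding it; play no other key, and neither lift nor shift anything else on the desk.

Things in the scene. Friction and masses are not known exactly. Their poses are not given: they have to be found in the camera images.
- keyboard: 25-key digital keyboard, 255 mm deep (x) x 445 mm wide (y), black, fixed, level. Origin: centre of its underside, on the desk; x points away from the player, y to the player's left (low notes). Keys: x -114 to +31, y +152 to -200 mm. Behind them a flat panel, top 66 mm above the desk, its two small grey knobs 78 mm. Left of the keys a block 64 mm high, its two grey wheels 70 mm.
- power_top (a point): Centre of the top of the round green power button, 24 mm across, near the left end of the keyboard's panel (x +60, y +160 mm from the keyboard's origin). It stands 8 mm above the panel, is pressed straight down, and this point moves with it.
- power (a joint): Press depth of the green power button in m: 0 = out, 0.005 = fully in against its stop. A spring resists with 1.4 to 3.2 N and returns it.
- fsharp_top (a point): Black key, 10 mm wide, 12 mm proud of the white keys; the point lies on its top face, on its centre line, 24 mm behind its front end, and moves with the key. First (leftmost) key of the left-hand group of three.
- fsharp (a joint): First (leftmost) black key of the left-hand group of three. In rad: 0 = up, 0.055 = fully down on its stop (6 mm of travel at its _top point). A return spring resists with roughly 0.6 to 1.5 N there; more force means it is on its stop.
- gsharp_top (a point): Black key, 10 mm wide, 12 mm proud of the white keys; the point lies on its top face, on its centre line, 24 mm behind its front end, and moves with the key. Middle key of the left-hand group of three.
- gsharp (a joint): Middle black key of the left-hand group of three. In rad: 0 = up, 0.055 = fully down on its stop (6 mm of travel at its _top point). A return spring resists with roughly 0.6 to 1.5 N there; more force means it is on its stop.
- asharp_top (a point): Black key, 10 mm wide, 12 mm proud of the white keys; the point lies on its top face, on its centre line, 24 mm behind its front end, and moves with the key. Third (rightmost) key of the left-hand group of three.
- asharp (a joint): Third (rightmost) black key of the left-hand group of three. In rad: 0 = up, 0.055 = fully down on its stop (6 mm of travel at its _top point). A return spring resists with roughly 0.6 to 1.5 N there; more force means it is on its stop.
- white_keys: All 15 white keys, 23.5 mm apart, tops 50 mm above the desk; origin as the keyboard's. About 0.4 N at the front end starts one down (the three rightmost do not move). Not to be played.
- other_black_keys: The seven other black keys; origin as the keyboard's. From the left the black keys stand in groups of 2, 3, 2, 3 (C to C, two octaves). Black keys: x -59 to +31 mm, 10 mm wide, tops 62 mm above the desk, 27 mm apart within a three. Not to be played.
- metronome: White pocket metronome, 60 x 100 x 18 mm, loose on the right half of the keyboard's panel; origin at the centre of its underside. Leave alone.
- earbud_case: Dark blue rounded earbud case, 46 x 60 x 24 mm, loose on the keyboard's panel right of its display; origin at the centre of its underside. Leave alone.
- mug: White mug, 82 mm across, 92 mm high, on the desk to the right of the keyboard; origin at the centre of its underside. Leave alone.
- screwdriver: Yellow-handled screwdriver, 190 mm long, lying on the desk right of the keyboard; x along it to the tip. Leave alone.
- glue: Blue bottle with white cap, 42 mm across, 115 mm high, on the desk left of the keyboard; origin at the centre of its underside. Leave alone.
- pencil_cup: Red cup of pencils, 72 mm across, 95 mm high, pencils up to 176 mm, on the desk behind the right half of the keyboard; origin at the centre of its underside. Leave alone.
- eraser: White eraser, 45 x 22 x 13 mm, on the desk left of the keyboard; origin at the centre of its underside. Leave alone.

How it is judged:
By the outcome, as a careful person would: the job done as asked, in the order asked, and still so for the second after the job is handed in, while the arm keeps its last pose, push and grip.
It also fails if it takes over 48 s, if anything falls off the work surface, if the arm or the gripper's body presses on something with over 40 N, if the wrist force passes 120 N, or if a joint passes its speed limit or range.

ROBOT

A 6-joint arm with a two-finger parallel gripper is mounted at the origin on the work surface. World frame = base frame: x ahead of the robot, y to its left, z up, the work surface at z = 0. Lengths are in m, angles in degrees, forces in N, time in s.
With the tool pointing down it reaches from about 0.25 to 0.725 m from the base axis. Payload 9.7 kg.
Tool frame: the origin (TCP) lies at the very end of the fingers, on their centre line; the grasp point (between the pads) lies grasp_offset behind it (grasp_offset is the distance from the TCP to the grasp point, in m); z points along the fingers, y is the line along which they close (so a half turn about z gives the same grasp; the last joint's range is limited). The gripper opens to 85 mm and grips with 20 to 120 N. Pads are 22 mm wide; open, the fingers measure 114 mm over their backs; the gripper's body (76 mm by 85 mm) begins 54 mm behind the grasp point. The pads swing forward as they close: fully open they stand 13 mm farther back than shut.
Start: joints at [67.38, 4.979, 10.078, 95.1, 0, 90], TCP at [0.212, 0.508, 0.231] pointing down, gripper open.
Joint ranges: [-179.16, 179.16], [-48.56, 103.87], [-65.8, 70.77], [-126.05, 130.52], [-82.76, 87.17], [-180, 180]. Speed limits (degrees/s): [127.2, 127.2, 147.25, 180, 180, 180].

INTERFACE

Orientations are given as [roll, pitch, yaw] about the fixed x, y, z axes, in that order (R = Rz(yaw) Ry(pitch) Rx(roll)).
In Python, from workcell import get_obs, camera, calibration, job_done, recognise, cut_out, mark_of, grasp_offset gives the robot as it stands.
- The arm moves only by the tool servo_tool, never from a script. Its argument "moves" is a list of rows, each a list of 3 entries, a list of its own where there are three numbers: the turn, a rotation vector about the tool's x, y, z in degrees, then the shift along the tool's x, y, z in m, then the opening in per cent of the stroke, from 0 (shut) to 100 (fully open). In form: [[[ax, ay, az], [x, y, z], claw], ...]. A call has 1 to 12 rows; each row shifts and turns the commanded pose from where the row before left it, along the tool's axes as they then stand; what a row does not reach is not made up. A row lasts 1/10 s, in which the tool goes at most 50 mm and 8.59 degrees, less where a joint would pass 70% of its speed; a pose out of reach is approached as far as the arm can. A call is refused whole if a number of a shift passes 0.05 or a number of a turn 8.59, either way. A call with a gripper value outside its range is refused whole. The fingers move at their own pace and stop on an object; "force" is the grip in N (left out, the last holds). Time passes only in rows, so rows that do not move let the fingers close. It gives the time, the measured TCP pose, the force, the opening and the grip force at its end, in the units of the state.
- get_obs(): the state, without advancing time (a new reading comes with each control period).
- camera(name): name is "scene" or "top" or "wrist"; returns (picture, depth): 400x640x3 uint8, red, green, blue; 400x640 float32, m along the optical axis (not along the pixel's ray), 0 where there is no reading.
- calibration(name): a dict with "camera_matrix" (3x3 intrinsics, pixels), "R" (3x3) and "t" (3): a world point X has camera coordinates R X + t. Camera axes: x right, y down, z forward; pixel columns grow to the right and rows downward; lengths in m; the calibration is good to about 2 mm. A picture is of the moment at which its call begins: read the wrist's pose just before it. calibration takes no time and is no camera call; for the wrist camera it gives the pose at the moment of the call.
- job_done(): hands the job in; it is judged then, once.
Trained networks look in the newest picture that a camera, given by its name, has taken for a name from the list of things; names that differ only in an ending like _2 or _b are one class to them, and where a whole thing is asked for, a point or a joint stands for the part that bears it (a point fixed in the world has none). Each returns a list of dicts, best first, with "score" (0 to 1); they miss things now and then, are a little off and sometimes report something else, mostly with a low value. They report only what shows in the picture. A call takes as long as a camera call.
- recognise(name, camera): "xyz" ([x, y, z] in m, in the coordinates of the camera as it stood for that picture, good to about 4 mm: the middle of the surface that is visible of it).
- cut_out(name, camera): "mask" (400x640 bool, what is visible of it).
- mark_of(name, camera): "xyz" ([x, y, z] in m, in the coordinates of the camera as it stood for that picture, good to about 4 mm: a listed point, or the origin of a listed thing).
The state is a dict: "time": time; "q": joint angles; "qd": joint speeds; "joint_efforts": joint torques, N m; "ee_pos": TCP position; "tcp_rot": TCP orientation; "wrist_force": force on the tool from outside, world axes, zero at the start; "torque": the same for the moment, N m; "opening": finger opening in m; "grasp_force": force on a finger pad.
Only numpy, scipy, OpenCV 4.12 (cv2) and the standard library are available. Lean on these libraries where they do the work, as an engineer would, in place of code of your own. Each camera call takes 0.05 s, during which the arm holds its last target. There are 200 camera calls.

## Working session

There is one attempt and no reset: what is moved stays moved. The work goes in short steps, Python scripts to look and compute and a tool call to move; the robot and the scene stay as the last step left them, time stands still between calls to the robot, and variables do not carry over. Pictures are saved under pics/ and viewed, at most 10 in all, crops included, and the job is handed in when it is done.

Besides the shell and the picture viewer there is one more tool, called after "Call:" as name(argument=value, ...), one argument or row to a line, values as JSON. servo_tool: Moves the arm, as the interface text tells. Its arguments: {"type":"object","properties":{"moves":{"type":"array"},"force":{"type":"number"}},"required":["moves"]}

```bash
mkdir -p pics; cat > h.py <<'E'
import numpy as np, cv2
from workcell import *
def w(p,c,cal=None):
    k=cal or calibration(c); return np.array(k["R"]).T@(np.array(p)-np.array(k["t"]))
E
python3 - <<'E'
from h import *
o=get_obs(); print(o, grasp_offset)
for c in ("top","scene","wrist"):
    im,d=camera(c); cv2.imwrite(f"pics/{c}0.png",im[:,:,::-1])
    for n in ("keyboard","power_top","fsharp_top","gsharp_top","asharp_top"):
        for r in mark_of(n,c)[:2]: print(c,n,round(r["score"],2),w(r["xyz"],c).round(4))
E
```

```text
{'time': 0.0, 'q': array([6.73779791e+01, 5.00963317e+00, 1.00343378e+01, 9.51003216e+01,
       8.72869316e-06, 9.00006611e+01]), 'qd': array([-0.08079272,  0.04429116,  0.0092416 ,  0.0933254 , -0.12300836,
       -0.06712991]), 'joint_efforts': array([ 9.79873512e-04, -5.20388138e+01,  4.64802253e+01,  1.63606089e-02,
        9.59335011e-05,  2.07424861e-06]), 'ee_pos': array([0.21146611, 0.507465  , 0.23059611]), 'tcp_rot': array([-1.79924383e+02, -7.85621882e-06,  1.57377318e+02]), 'wrist_force': array([-0.188573  , -0.26516037, -0.12018608]), 'torque': array([-0.03077685,  0.00514211, -0.01897849]), 'grasp_force': 0.0, 'opening': 0.0854116846288092} 0.0187
top keyboard 0.7 [ 0.5063 -0.0182 -0.0018]
top power_top 0.64 [0.5358 0.1551 0.0801]
top fsharp_top 0.71 [0.4562 0.0332 0.061 ]
top fsharp_top 0.19 [ 0.5058 -0.0178 -0.0023]
top gsharp_top 0.63 [0.4647 0.0127 0.0587]
top gsharp_top 0.36 [ 0.5058 -0.0156 -0.0013]
top asharp_top 0.67 [ 0.4722 -0.0181  0.062 ]
top asharp_top 0.51 [ 0.618  -0.1647  0.0678]
scene keyboard 0.75 [ 0.5069 -0.0168  0.0037]
scene keyboard 0.42 [ 4.194e-01  2.475e-01 -2.000e-04]
scene power_top 0.64 [0.5381 0.1484 0.073 ]
scene fsharp_top 0.69 [0.4555 0.0384 0.0627]
scene gsharp_top 0.75 [ 0.4698 -0.0129  0.0597]
scene asharp_top 0.43 [ 0.4682 -0.0175  0.0577]
```

View pics/top0.png

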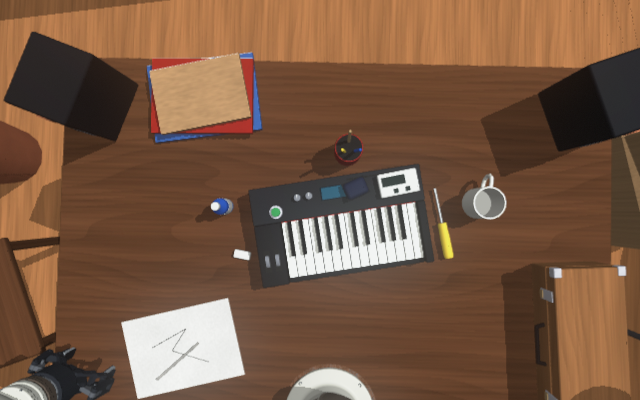

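View pics/scene0.png

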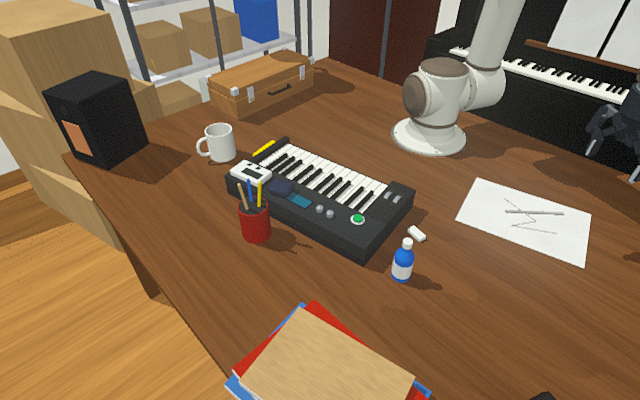

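The top view shows the keyboard at about (250–432, 165–287), turned roughly 9° to the left. The green button is at (276,212) and the glue at (222,206), left of the keyboard. The scene view agrees, with the button at (358,218). I'll shut the fingers and turn towards yaw 99°, so the 22 mm pad width lies across the keys.

Call:
servo_tool(
  moves=[
    [[0,0,8.3],[0,0,0],0],
    [[0,0,8.3],[0,0,0],0],
    [[0,0,8.3],[0,0,0],0],
    [[0,0,8.3],[0,0,0],0],
    [[0,0,8.3],[0,0,0],0],
    [[0,0,8.3],[0,0,0],0],
    [[0,0,8.3],[0,0,0],0],
    [[0,0,0],[0,0,0],0],
    [[0,0,0],[0,0,0],0],
  ],
  force=60,
)

```text
time: 1.8
ee_pos: [0.2115, 0.5077, 0.2313]
tcp_rot: [180.0, 0.0, 99.5]
wrist_force: [-0.3, 0.4, 0.6]
opening: 0.0002
grasp_force: 0.0
```

```bash
cat >> h.py <<'E'
from scipy.spatial.transform import Rotation as Ro
def state():
    o=get_obs(); return np.array(o["ee_pos"]), Ro.from_euler("xyz",o["tcp_rot"],degrees=True).as_matrix()
def to(p):
    e,R=state(); print("shift in tool axes",(R.T@(np.array(p)-e)).round(4))
E
python3 - <<'E'
from h import *
o=get_obs(); print(o["time"],o["ee_pos"],o["tcp_rot"],o["opening"])
e,R=state(); k=calibration("wrist"); Rc=np.array(k["R"]); c=-Rc.T@k["t"]
print("cam in tool",R.T@(c-e),"axes in tool\n",(R.T@Rc.T).round(3), k["camera_matrix"])
to([0.44,0.10,0.25])
E
```

```text
1.8 [0.21154932 0.50768658 0.23128446] [1.79998014e+02 9.27850429e-04 9.95255717e+01] 0.0001979398716163027
cam in tool [ 0.08327734  0.00058785 -0.14218346] axes in tool
 [[ 0.    -0.948 -0.319]
 [ 1.     0.     0.   ]
 [-0.    -0.319  0.948]] [[330.57183662   0.         321.30719852]
 [  0.         330.57183662 205.01652959]
 [  0.           0.           1.        ]]
shift in tool axes [-0.4399  0.1578 -0.0187]
```

Call:
servo_tool(
  moves=[
    [[0,0,0],[-0.025,0.01,0],0],
    [[0,0,0],[-0.045,0.018,0],0],
    [[0,0,0],[-0.045,0.018,0.005],0],
    [[0,0,0],[-0.045,0.018,0.006],0],
    [[0,0,0],[-0.045,0.018,0.006],0],
    [[0,0,0],[-0.045,0.018,0.006],0],
    [[0,0,0],[-0.045,0.018,0.006],0],
    [[0,0,0],[-0.045,0.018,0.006],0],
    [[0,0,0],[-0.045,0.018,0.006],0],
    [[0,0,0],[-0.045,0.016,0.006],0],
    [[0,0,0],[-0.025,0.008,0.004],0],
    [[0,0,0],[0,0,0],0],
  ],
)

```text
time: 3.0
ee_pos: [0.4614, 0.0846, 0.1795]
tcp_rot: [-179.9, 0.0, 99.3]
wrist_force: [0.0, 0.6, -0.2]
opening: 0.0003
grasp_force: 0.0
```

```bash
python3 - <<'E'
from h import *
o=get_obs(); print(o["time"],o["ee_pos"],o["tcp_rot"],o["wrist_force"])
c="wrist"; k=calibration(c); im,d=camera(c); cv2.imwrite("pics/w1.png",im[:,:,::-1]); np.savez("w1",d=d,im=im,R=k["R"],t=k["t"],K=k["camera_matrix"])
K=np.array(k["camera_matrix"])
for n in ("keyboard","power_top","fsharp_top","gsharp_top","asharp_top","power"):
    for r in mark_of(n,c)[:2]:
        u=K@r["xyz"]; print(n,round(r["score"],2),w(r["xyz"],c,k).round(4),(u[:2]/u[2]).round(1))
E
```

```text
3.0 [0.46139609 0.08459823 0.17950512] [-1.79947543e+02  3.19345731e-02  9.92699898e+01] [ 0.01007348  0.58779581 -0.20232172]
keyboard 0.81 [ 0.5062 -0.0187  0.0023] [345.9 278. ]
power_top 0.83 [0.5334 0.154  0.0751] [432.9 131.7]
fsharp_top 0.9 [0.4579 0.0398 0.0617] [308.4 248. ]
asharp_top 0.61 [ 0.5086 -0.0184 -0.0017] [347.8 276.2]Traceback (most recent call last):
  File "<stdin>", line 6, in <module>
ValueError: it knows: asharp_top, earbud_case, eraser, fsharp_top, glue, gsharp_top, keyboard, metronome, mug, other_black_keys, pencil_cup, power_top, screwdriver, white_keys
```

View pics/w1.png

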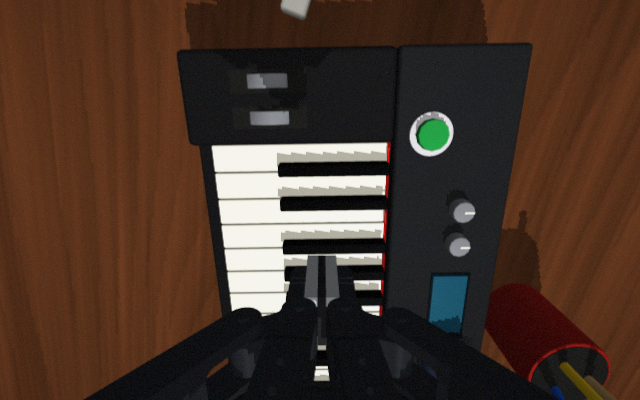

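The wrist view shows the group of two black keys at rows 169 and 204. Then comes the left group of three: F# at row 246, G# at 273 and A# at 296, partly behind the fingers. The button is at (432,134). I'll refine the keyboard pose from the image edges.

```bash
python3 - <<'E'
from h import *
from scipy.optimize import least_squares
z=np.load("w1.npz"); im,d,R,t,K=[z[k] for k in("im","d","R","t","K")]
def ray(u,v,h):
    a=R.T@np.linalg.inv(K)@[u,v,1]; c=-R.T@t; return (c+a*(h-c[2])/a[2])
g=im.astype(int); G=((g[...,1]>g[...,0]+60)&(g[...,1]>g[...,2]+40)).astype(np.uint8)
n,_,st,ce=cv2.connectedComponentsWithStats(G); i=1+st[1:,4].argmax(); u,v=ce[i]; print("green",ce[i],st[i])
dz=d[int(v),int(u)]; P=R.T@(np.linalg.inv(K)@[u,v,1]*dz-t); print("by depth",P, "by z=.074",ray(u,v,.074))
gray=cv2.cvtColor(im,cv2.COLOR_RGB2GRAY).astype(float)
for c in (235,245,255,265): # white gaps
    p=gray[140:300,c]; m=[j+140 for j in range(2,len(p)-2) if p[j]<p[j-2]-25 and p[j]<p[j+2]-25]; print(c,m)
for c in (295,305,350,365):
    p=gray[140:300,c]; dd=np.diff(p); print("rise",c,[(j+140.5,int(dd[j])) for j in range(len(dd)) if dd[j]>40])
for r in (172,206,249): 
    p=gray[r,260:420]; dd=np.diff(p); print("row",r,[(j+260.5,int(dd[j])) for j in range(len(dd)) if abs(dd[j])>40])
    
for r in (160,185,212,236):
    p=gray[r,195:260]; dd=np.diff(p); print("front",r,[(j+195.5,int(dd[j])) for j in range(len(dd)) if abs(dd[j])>40])
# panel height
for (u,v) in((490,160),(420,200),(250,165),(250,210)):
    print((u,v),R.T@(np.linalg.inv(K)@[u,v,1]*d[v,u]-t))
E
```

```text
green [433.26225166 134.5589404 ] [418 119  31  32 755]
by depth [0.53464913 0.15196942 0.07383174] by z=.074 [0.53459076 0.15197962 0.074     ]
235 [172, 198, 199, 224, 248, 270, 271, 292, 293]
245 [172, 198, 199, 224, 248, 270, 271, 292, 293]
255 [171, 172, 198, 199, 223, 224, 247, 248, 270, 271, 292, 293]
265 [171, 172, 198, 199, 223, 224, 247, 248, 270, 271, 292]
rise 295 [(142.5, 46), (143.5, 106), (144.5, 64), (175.5, 73), (176.5, 129), (210.5, 142), (211.5, 50), (223.5, 59), (224.5, 49), (253.5, 140), (254.5, 81)]
rise 305 [(142.5, 59), (143.5, 107), (144.5, 52), (175.5, 118), (176.5, 101), (209.5, 73), (210.5, 127), (223.5, 73), (253.5, 141), (254.5, 70)]
rise 350 [(142.5, 109), (143.5, 77), (174.5, 74), (175.5, 126), (209.5, 145), (210.5, 51), (222.5, 41), (223.5, 61), (252.5, 102), (253.5, 104)]
rise 365 [(141.5, 55), (142.5, 108), (143.5, 55), (174.5, 121), (175.5, 96), (208.5, 55), (209.5, 137), (222.5, 60), (223.5, 47), (252.5, 139), (253.5, 74), (279.5, 151), (280.5, 73)]
row 172 [(277.5, -118)]
row 206 [(279.5, -174), (280.5, -50)]
row 249 [(282.5, -187)]
front 160 [(212.5, 106), (213.5, 104)]
front 185 [(215.5, 102), (216.5, 108)]
front 212 [(218.5, 81), (219.5, 126)]
front 236 [(221.5, 90), (222.5, 124)]
(490, 160) [0.58631086 0.13968347 0.06591608]
(420, 200) [0.54089633 0.09895472 0.06562956]
(250, 165) [0.39876846 0.10146126 0.04908973]
(250, 210) [0.40254181 0.06175113 0.04940435]
```

```bash
python3 - <<'E'
from h import *
from scipy.optimize import least_squares
z=np.load("w1.npz"); im,d,R,t,K=[z[k] for k in("im","d","R","t","K")]
def ray(u,v,h):
    a=R.T@np.linalg.inv(K)@[u,v,1]; c=-R.T@t; return (c+a*(h-c[2])/a[2])
F=[] # (u,v,z,axis,value)
for u,vs in ((240,(172,198.6,224,248,270.5,292.5)),(262,(171.4,198.4,223.6,247.6,270.4,292))):
    for v,k in zip(vs,range(1,7)): F.append((u,v,.05,1,.152-.0235*k))
for u,v in((295,253.8),(305,253.8),(350,253),(365,252.8)): F.append((u,v,.062,1,.0565))
F.append((365,279.8,.062,1,.0295))
for u,v in((277.5,172),(279.7,206),(282.5,249)): F.append((u,v,.062,0,-.059))
for u,v in((213,160),(216,185),(219.1,212),(222.1,236)): F.append((u,v,.05,0,-.114))
F+= [(433.26,134.56,.074,0,.06),(433.26,134.56,.074,1,.16)]
P=[ray(*f[:3])[:2] for f in F]
def res(q):
    c,s=np.cos(q[2]),np.sin(q[2]); M=np.array([[c,s],[-s,c]])
    return [(M@(p-q[:2]))[f[3]]-f[4] for p,f in zip(P,F)]
s=least_squares(res,[.506,-.018,.16],loss="soft_l1",f_scale=.001); q=s.x
print(q,np.degrees(q[2])); print((np.array(res(q))*1e3).round(1))
c,sn=np.cos(q[2]),np.sin(q[2]); M=np.array([[c,-sn],[sn,c]])
for n,p,h in(("power",(.06,.16),.074),("f",(-.035,.0615),.062),("g",(-.035,.0345),.062),("a",(-.035,.0075),.062)):
    x=q[:2]+M@p; print(n,x); to([*x,h])
E
```

```text
[ 0.50523348 -0.01477237  0.18373852] 10.527441992858714
[-0.4 -0.2 -0.2 -0.1  0.4  0.2 -0.2 -0.4 -0.3 -0.1  0.   0.3  0.6  0.4
  0.3  0.3  0.4 -0.  -0.  -0.   0.5  0.3 -0.  -0.1 -0.7 -1.4]
power [0.5349905  0.15349682]
shift in tool axes [0.0522 0.0843 0.1066]
f [0.45958617 0.03929771]
shift in tool axes [-0.0482 -0.0088  0.1186]
g [0.46451924 0.01275219]
shift in tool axes [-0.0752 -0.0083  0.1186]
a [ 0.46945232 -0.01379334]
shift in tool axes [-0.1021 -0.0078  0.1186]
```

Call:
servo_tool(
  moves=[
    [[0,0,0],[0.015,0.024,0.01],0],
    [[0,0,0],[0.022,0.036,0.025],0],
    [[0,0,0],[0.0147,0.0243,0.03],0],
    [[0,0,-1.2],[0,0,0.02],0],
    [[0,0,0],[0,0,0.01],0],
    [[0,0,0],[0,0,0.003],0],
    [[0,0,0],[0,0,0],0],
  ],
)

```text
time: 4.0
ee_pos: [0.5353, 0.1521, 0.0831]
tcp_rot: [180.0, -0.0, 100.5]
wrist_force: [-0.2, 0.1, -0.1]
opening: 0.0002
grasp_force: 0.0
```

```bash
python3 - <<'E'
from h import *
o=get_obs(); print(o["ee_pos"],o["tcp_rot"],o["wrist_force"]); to([.5349,.1528,.074])
im,d=camera("wrist"); cv2.imwrite("pics/w2.png",im[:,:,::-1])
E
```

```text
[0.53527904 0.15210307 0.08309674] [ 1.79953593e+02 -1.62739981e-03  1.00485602e+02] [-0.15897708  0.07820298 -0.0565089 ]
shift in tool axes [ 0.0008 -0.0003  0.0091]
```

View pics/w2.png

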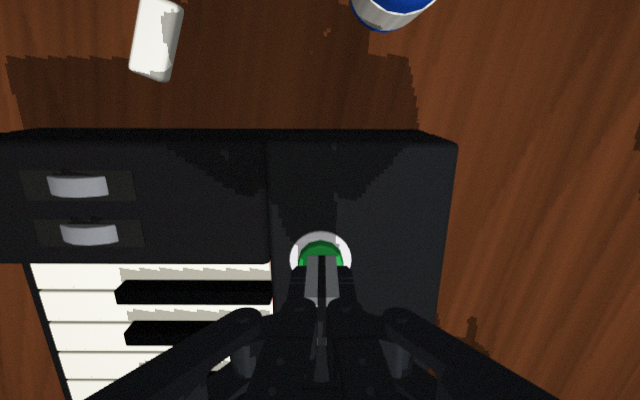

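The shut fingertips stand over the green button at (322,260), centred in its white ring. I'll press gently.

Call:
servo_tool(
  moves=[
    [[0,0,0],[0,0,0.004],0],
    [[0,0,0],[0,0,0.004],0],
    [[0,0,0],[0,0,0.002],0],
    [[0,0,0],[0,0,0.002],0],
    [[0,0,0],[0,0,0.001],0],
    [[0,0,0],[0,0,0],0],
  ],
)

```text
time: 4.65
ee_pos: [0.5356, 0.1519, 0.0695]
tcp_rot: [180.0, 0.0, 100.5]
wrist_force: [0.8, -0.3, 2.8]
opening: -0.0002
grasp_force: 1.5
```

Call:
servo_tool(
  moves=[
    [[0,0,0],[0,0,0.001],0],
    [[0,0,0],[0,0,0.001],0],
    [[0,0,0],[0,0,0.0005],0],
    [[0,0,0],[0,0,0],0],
    [[0,0,0],[0,0,0],0],
  ],
)

```text
time: 5.15
ee_pos: [0.5358, 0.1519, 0.0688]
tcp_rot: [179.9, 0.0, 100.5]
wrist_force: [-5.4, -2.5, 16.7]
opening: 0.0001
grasp_force: 8.2
```

16.7 N at the stop, so the button is fully in. I'll release it and move above F#.

Call:
servo_tool(
  moves=[
    [[0,0,0],[0,0,-0.002],0],
    [[0,0,0],[0,0,-0.008],0],
    [[0,0,0],[0,0,-0.015],0],
    [[0,0,0],[0,0,-0.0214],0],
    [[0,0,0],[-0.0271,-0.0249,0],0],
    [[0,0,0],[-0.04,-0.04,0],0],
    [[0,0,0],[-0.03,-0.03,0],0],
    [[0,0,0],[0,0,0.02],0],
    [[0,0,0],[0,0,0.016],0],
    [[0,0,0],[0,0,0.006],0],
    [[0,0,0],[0,0,0],0],
  ],
)

```text
time: 6.25
ee_pos: [0.4632, 0.0447, 0.0711]
tcp_rot: [-179.9, -0.0, 100.5]
wrist_force: [0.4, -0.1, 1.1]
opening: -0.0
grasp_force: 0.0
```

```bash
python3 - <<'E'
from h import *
o=get_obs(); print(o["ee_pos"],o["tcp_rot"],o["wrist_force"]); to([.4596,.0393,.062])
im,d=camera("wrist"); cv2.imwrite("pics/w3.png",im[:,:,::-1])
k=calibration("wrist"); K=k["camera_matrix"]
q=[.50523,-.01477]; c,s=np.cos(.18374),np.sin(.18374)
for p in((-.035,.0665,.062),(-.059,.0665,.062),(-.035,.0565,.062),(-.059,.0565,.062),(.06,.16,.074)):
    X=[q[0]+c*p[0]-s*p[1],q[1]+s*p[0]+c*p[1],p[2]]; u=K@(k["R"]@np.array(X)+k["t"]); print(p,u[:2]/u[2])
E
```

```text
[0.46315327 0.04472419 0.07106615] [-1.79932680e+02 -1.24109852e-02  1.00489548e+02] [ 0.37620427 -0.12742164  1.07081725]
shift in tool axes [-0.0047 -0.0045  0.0091]
(-0.035, 0.0665, 0.062) [310.49851588 263.5636964 ]
(-0.059, 0.0665, 0.062) [263.94172725 263.5768857 ]
(-0.035, 0.0565, 0.062) [310.70339627 280.5359507 ]
(-0.059, 0.0565, 0.062) [265.00202049 280.54860166]
(0.06, 0.16, 0.074) [550.04342393  65.21859307]
```

View pics/w3.png

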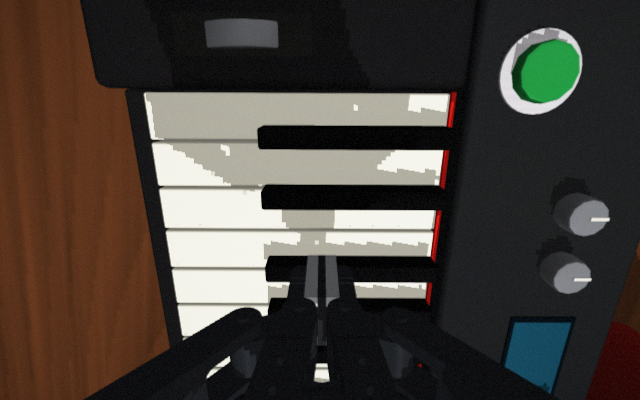

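The projected F# (front end at 265, rows 264–281) matches the picture, and the button is back out. I'll correct by about 5 mm, then press softly.

Call:
servo_tool(
  moves=[
    [[0,0,0],[-0.0047,-0.0045,0],0],
    [[0,0,0],[0,0,0.004],0],
    [[0,0,0],[0,0,0.004],0],
    [[0,0,0],[0,0,0.002],0],
    [[0,0,0],[0,0,0.002],0],
    [[0,0,0],[0,0,0.002],0],
    [[0,0,0],[0,0,0.001],0],
    [[0,0,0],[0,0,0],0],
  ],
)

```text
time: 7.1
ee_pos: [0.4598, 0.0392, 0.0562]
tcp_rot: [-180.0, -0.0, 100.5]
wrist_force: [-1.5, 0.4, 1.6]
opening: -0.0003
grasp_force: 0.9
```

Call:
servo_tool(
  moves=[
    [[0,0,0],[0,0,0.0005],0],
    [[0,0,0],[0,0,0.0005],0],
    [[0,0,0],[0,0,0],0],
    [[0,0,0],[0,0,0],0],
  ],
)

```text
time: 7.5
ee_pos: [0.46, 0.0392, 0.0559]
tcp_rot: [180.0, -0.0, 100.5]
wrist_force: [-4.3, -0.4, 8.5]
opening: 0.0002
grasp_force: 4.3
```

8.5 N, so F# is on its stop. Lift straight up, then move 27 mm to the right.

Call:
servo_tool(
  moves=[
    [[0,0,0],[0,0,-0.002],0],
    [[0,0,0],[0,0,-0.004],0],
    [[0,0,0],[0,0,-0.006],0],
    [[0,0,0],[0,0,-0.006],0],
    [[0,0,0],[0,0,0],0],
    [[0,0,0],[-0.009,0,0],0],
    [[0,0,0],[-0.009,0,0],0],
    [[0,0,0],[-0.009,0,0],0],
    [[0,0,0],[0,0,0],0],
    [[0,0,0],[0,0,0],0],
  ],
)

```text
time: 8.5
ee_pos: [0.4648, 0.0122, 0.073]
tcp_rot: [-180.0, -0.0, 100.4]
wrist_force: [-0.5, -0.2, 0.3]
opening: 0.0
grasp_force: 0.0
```

```bash
python3 - <<'E'
from h import *
o=get_obs(); print(o["ee_pos"],o["tcp_rot"],o["wrist_force"]); to([.4645,.0128,.062])
E
```

```text
[0.46479372 0.01219948 0.07300635] [-1.79980830e+02 -7.82822478e-03  1.00417208e+02] [-0.49927345 -0.20076989  0.29136359]
shift in tool axes [ 0.0006 -0.0002  0.011 ]
```

Call:
servo_tool(
  moves=[
    [[0,0,0],[0.0006,0,0.005],0],
    [[0,0,0],[0,0,0.005],0],
    [[0,0,0],[0,0,0.002],0],
    [[0,0,0],[0,0,0.002],0],
    [[0,0,0],[0,0,0.002],0],
    [[0,0,0],[0,0,0.001],0],
    [[0,0,0],[0,0,0.0007],0],
    [[0,0,0],[0,0,0],0],
    [[0,0,0],[0,0,0],0],
  ],
)

```text
time: 9.4
ee_pos: [0.4647, 0.0133, 0.056]
tcp_rot: [180.0, -0.0, 100.5]
wrist_force: [-3.4, -0.1, 5.9]
opening: -0.0005
grasp_force: 3.1
```

5.9 N, so G# is on its stop. On to A#.

Call:
servo_tool(
  moves=[
    [[0,0,0],[0,0,-0.002],0],
    [[0,0,0],[0,0,-0.004],0],
    [[0,0,0],[0,0,-0.006],0],
    [[0,0,0],[0,0,-0.006],0],
    [[0,0,0],[0,0,0],0],
    [[0,0,0],[-0.009,0,0],0],
    [[0,0,0],[-0.009,0,0],0],
    [[0,0,0],[-0.009,0,0],0],
    [[0,0,0],[0,0,0],0],
    [[0,0,0],[0,0,0],0],
  ],
)

```text
time: 10.4
ee_pos: [0.4696, -0.0138, 0.0733]
tcp_rot: [-180.0, -0.0, 100.4]
wrist_force: [-0.9, -0.0, 0.2]
opening: 0.0002
grasp_force: 0.0
```

```bash
python3 - <<'E'
from h import *
o=get_obs(); print(o["ee_pos"],o["tcp_rot"],o["wrist_force"]); to([.4695,-.0138,.062])
im,d=camera("wrist"); cv2.imwrite("pics/w4.png",im[:,:,::-1])
E
```

```text
[ 0.46956841 -0.01375962  0.07329619] [-1.79977818e+02 -8.19859768e-03  1.00419619e+02] [-0.93294368 -0.00823725  0.18342543]
shift in tool axes [-0.     -0.0001  0.0113]
```

View pics/w4.png

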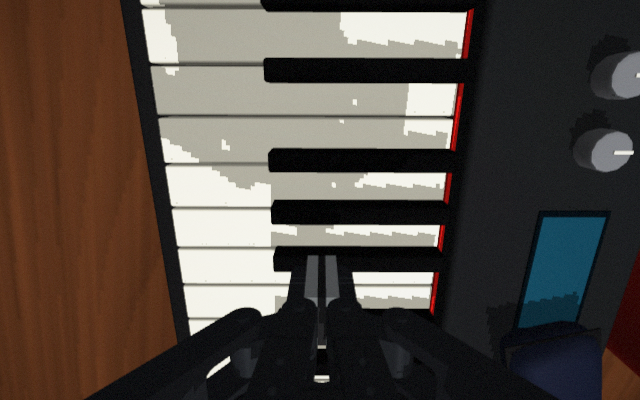

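The fingertip stands over the third key (rows 248–270). F# (row 160) and G# (row 212) are back up. Press A# and hold it.

Call:
servo_tool(
  moves=[
    [[0,0,0],[0,0,0.005],0],
    [[0,0,0],[0,0,0.005],0],
    [[0,0,0],[0,0,0.002],0],
    [[0,0,0],[0,0,0.002],0],
    [[0,0,0],[0,0,0.002],0],
    [[0,0,0],[0,0,0.001],0],
    [[0,0,0],[0,0,0.001],0],
    [[0,0,0],[0,0,0.0002],0],
    [[0,0,0],[0,0,0],0],
    [[0,0,0],[0,0,0],0],
    [[0,0,0],[0,0,0],0],
    [[0,0,0],[0,0,0],0],
  ],
)

```text
time: 11.65
ee_pos: [0.4696, -0.0133, 0.056]
tcp_rot: [180.0, -0.0, 100.5]
wrist_force: [-4.2, 0.6, 7.6]
opening: -0.0002
grasp_force: 3.8
```

Call:
servo_tool(
  moves=[
    [[0,0,0],[0,0,0],0],
    [[0,0,0],[0,0,0],0],
    [[0,0,0],[0,0,0],0],
    [[0,0,0],[0,0,0],0],
    [[0,0,0],[0,0,0],0],
    [[0,0,0],[0,0,0],0],
  ],
)

```text
time: 12.25
ee_pos: [0.4696, -0.0133, 0.056]
tcp_rot: [180.0, -0.0, 100.5]
wrist_force: [-4.7, 0.4, 7.1]
opening: 0.0002
grasp_force: 3.8
```

```bash
python3 -c "
from h import *
o=get_obs(); print(o['ee_pos'],o['wrist_force']); print(job_done())"
```

```text
[ 0.46958706 -0.01328568  0.05595959] [-4.65762879  0.4387274   7.12440886]
the job is handed in; nothing more can be done
None
```

I pressed and released the power button, played F# and G# one after the other, and handed in with A# still held down on its stop (about 7 N), after 12.25 s on the robot's clock.

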